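# Move the snap cover to the filled praline carrier

## Task

Squeeze the two opposing tabs of the snap cover together to free it from the empty praline carrier, lift it off, and fit it on the open carrier that holds the pralines: with the tabs still squeezed, press it evenly down by feel on the springy seal (its collar is set to a different height each time) and let the tabs spring out under the catches, so that it stays latched flat when you let go. Be gentle: squeeze no harder than the tabs need, never pull at a cover that is still caught, press no harder than the seal needs, and leave the tools and vessels around it where they are.

Things in the scene. Friction and masses are not known exactly. Their poses are not given: they have to be found in the camera images.
- carrier_empty: Grey open-topped plastic box, empty, fixed to the bench, 140 mm (x) by 68 mm (y) outside, walls 6 mm thick, 38 mm high, inner opening 128 by 56 mm, with a black rubber seal on its rim. The cover is latched on it at the start. Origin: centre of its underside, on the bench; z up. The two carriers stand side by side, either one on the left.
- carrier_full: Open box 146 mm (x) by 74 mm (y) outside, fixed, with two rows of five dark pralines (up to 22 mm high). Origin: centre of its underside, on the bench; z up. In it stands a collar, 140 by 68 mm, walls 6 mm, that carries the same seal and catches as carrier_empty. The collar is locked at a height that differs each time by 0 to 12 mm and is not measured. The cover fits either way round.
- full_low_rim (a point): Centre of carrier_full's opening, 45 mm above the bench: where the top of the relaxed seal would be with the collar at its lowest; it really is 0 to 12 mm higher. The seal is a springy frame on the rim that gives about 3 N per mm and bottoms hard after 6 mm. A latched cover keeps it pressed by 2.5 mm. More than 30 N between cover and carrier is too much.
- empty_catch_left (a point): Tip of the catch on carrier_empty's +y inner wall, 23.5 mm from the box's middle plane, at the catch's lower edge, 33 mm above the bench, 12 mm below the top of the relaxed seal. Each long wall has one such catch halfway along: 36 mm long (x), jutting 4.5 mm inwards, 4 mm thick; alike on carrier_full's collar.
- cover: White plate 136 mm (x) by 64 mm (y) by 5 mm, about 0.15 kg in all. Origin: centre of its underside; z up. On its middle a fixed block 22 by 31 mm rises to 29 mm above the origin; beside it at +y and -y stand two grey ribbed tabs. Four tapered studs 11 mm long under its corners guide it into the box with about 2.5 mm of play. It can be carried by the squeezed tabs.
- tab_left (a joint): How far the tab on the cover's +y side is pressed in, m: 0 = sprung out, 0.006 = in to its stop. It takes 3 N to start and 9 N at the stop; it is free of its catch when in by more than 4 mm. 25 to 45 N of grip holds the cover firmly; more than 60 N on a tab breaks it.
- tab_right (a joint): The same for the tab on the cover's -y side. Pushing the cover down with 6 N or more brings the noses below the catches (10 to 13 N to be sure); at about 16 N the seal bottoms. As the tabs go out, opening fingers may drag the cover up: open little by little and keep pushing. Caught only half, a tab stays in by some 3 mm.
- tab_left_face (a point): On the outer face of the left tab, 28 mm above the cover's origin, 29 mm from its middle when sprung out (tabs 58 mm apart over their faces, 46 mm when both are in). The tab is 26 mm long (x), 7 mm thick, upright, its top 38 mm above the cover's origin; the cover's y points outwards here.
- tab_right_face (a point): The same for the right tab, on the -y side; the cover's -y points outwards here.
- nose_left (a point): Upper outer edge of the hooked nose on the leg under the left tab, 27 mm from the cover's middle, 9.5 mm below its origin plane; it moves with the tab and hooks 3.5 mm under the catch (right side alike). The leg ends 17.5 mm below the plate. The noses are square, without ramp: the cover goes on only with both tabs held in.
- bowl: Bystander: steel bowl, 170 mm wide, 80 mm high; origin at the centre of its underside; leave it alone.
- spatula: Bystander: grey spatula lying between the carriers; origin at the centre of its underside; leave it alone.
- cup: Bystander: small steel cup, 52 mm wide, 45 mm high, between the carriers' far ends; origin at the centre of its underside; leave it alone.
- scraper: Bystander: wide steel scraper with a red handle, lying flat, up to 28 mm high; origin at the centre of its underside; leave it alone.
- brush: Bystander: brush lying on the bench; origin at the centre of its underside; leave it alone.
Things that resemble listed ones, but are neither listed nor needed, are in the scene too. Leave any red look-alike of the carrier_empty alone.

How it is judged:
By the outcome, as a careful person would: the job done as asked, in the order asked, and still so for the second after the job is handed in, with the robot touching nothing.
It also fails if it takes over 58 s, if anything falls off the work surface, if the arm or the gripper's body presses on something with over 40 N, if the wrist force passes 120 N, or if a joint passes its speed limit or range.

## Robot

A 7-joint arm with a two-finger parallel gripper is mounted at the origin on the work surface. World frame = base frame: x ahead of the robot, y to its left, z up, the work surface at z = 0. Lengths are in m, angles in rad, forces in N, time in s.
With the tool pointing down it reaches from about 0.4 to 0.85 m from the base axis. Payload 4.5 kg.
Tool frame: the origin (TCP) lies at the very end of the fingers, on their centre line; the grasp point (between the pads) lies behind it (r.grip_depth is the z of the grasp point in the tool frame, in m); z points along the fingers, y is the direction in which the jaws open and shut (so a half turn about z gives the same grasp; the last joint's range is limited). The gripper opens to 88 mm and grips with 3 to 60 N. Pads are 18 mm wide; open, the fingers measure 123 mm over their backs; the gripper's body (75 mm by 187 mm) begins 45 mm behind the grasp point.
Start: joints at [1.27, 0.689, -0.195, 1.565, 0.157, 0.902, -0.215], TCP at [0.205, -0.59, 0.239] pointing down, gripper open.
Joint ranges: [-3.01, 3.01], [-0.46, 2.08], [-1.47, 1.51], [0.13, 2.56], [-1, 4.14], [0.04, 2.09], [-2.66, 2.66]. Speed limits (rad/s): [2.57, 2.57, 3.14, 3.14, 3.14, 3.14, 3.14].

## Interface

Orientations are given as a unit quaternion [x, y, z, w].
In Python, from plant import sensors, cams, r gives the robot as it stands. The module is installed in compiled form; this text tells all that it offers.
- The arm moves only by the tool drive_tool, never from a script. Its argument "series" is a list that holds one entry, the list of rows, each a list of 5 numbers: the shift along the world's x, y, z in mm, then the turn about the world's z in rad, then the finger opening in mm, from 0 to 88.1. A call has 1 to 10 rows; each row shifts and turns the commanded pose from where the row before left it; what a row does not reach is not made up. A row lasts 1/10 s, in which the tool goes at most 50 mm and 8.59 degrees, less where a joint would pass 70% of its speed; a pose out of reach is approached as far as the arm can. A call with a gripper value outside its range is refused whole. The fingers move at their own pace and stop on an object; "force" is the grip in N (left out, the last holds). Time passes only in rows, so rows that do not move let the fingers close. It gives the time, the measured TCP pose, the force and the opening at its end, in the units of the state.
- sensors.get_state(): the state, without advancing time (a new reading comes with each control period).
- cams.snapshot(name): name is "scene" or "side" or "wrist"; returns the picture (384x512x3 uint8, blue, green, red); there is no depth.
- cams.camera_model(name): a dict with "fx", "fy", "cx", "cy" (pixels), "camera_from_world" (4x4, takes a point from world to camera coordinates). Camera axes: x right, y down, z forward; pixel columns grow to the right and rows downward; lengths in m; the calibration is good to about 2 mm. A picture is of the moment at which its call begins: read the wrist's pose just before it. camera_model takes no time and is no camera call; for the wrist camera it gives the pose at the moment of the call.
- r.finish_job(): hands the job in, once; it reports no verdict.
Trained networks look in the newest picture that a camera, given by its name, has taken for a name from the list of things; names that differ only in an ending like _2 or _b are one class to them, and where a whole thing is asked for, a point or a joint stands for the part that bears it (a point fixed in the world has none). Each returns a list of dicts, best first, with "confidence" (0 to 1); they miss things now and then, are a little off and sometimes report something else, mostly with a low value. They report only what shows in the picture. A call takes as long as a camera call. They do not tell look-alikes from the thing itself.
- cams.trace(camera, name): "mask" (384x512 bool, what is visible of it) and "at" ([column, row] in pixels, amid what is visible of it).
- cams.mark_of(camera, name): "at" ([column, row] in pixels: a listed point, or the origin of a listed thing).
The state is a dict: "clock": time; "q": joint angles; "qd": joint speeds; "joint_torque": joint torques, N m; "tool_pos": TCP position; "eef_rot": TCP orientation; "contact_force": force on the tool from outside, world axes, zero at the start; "moment": the same for the moment, N m; "opening": opening from 0.0 (shut) to 1.0 (fully open).
Only numpy, scipy, OpenCV 4.12 (cv2) and the standard library are available. Lean on these libraries where they do the work, as an engineer would, in place of code of your own. Each camera call takes 0.05 s, during which the arm holds its last target.

## Working session

There is one attempt and no reset: what is moved stays moved. The work goes in short steps, Python scripts to look and compute and a tool call to move; the robot and the scene stay as the last step left them, time stands still between calls to the robot, and variables do not carry over. Pictures are saved under pics/ and viewed, and the job is handed in when it is done.

Besides the shell and the picture viewer there is one more tool, called after "Call:" by a JSON object that holds its "name" and its "arguments". drive_tool: Moves the arm, as the interface text tells. Its arguments: {"type":"object","properties":{"series":{"type":"array","items":{"type":"array","items":{"type":"array","items":{"type":"number"}}}},"force":{"type":"number"}},"required":["series"]}

```bash
mkdir -p pics; ls
python3 - <<'E'
from plant import sensors,cams,r
import cv2
s=sensors.get_state()
print({k:(v if not hasattr(v,'__len__') else [round(float(x),4) for x in v]) for k,v in s.items()}, r.grip_depth)
for n in ("scene","side","wrist"):
    im=cams.snapshot(n); cv2.imwrite(f"pics/{n}0.png",im)
    for t in ("cover","carrier_empty","carrier_full","tab_left_face","tab_right_face","full_low_rim","empty_catch_left"):
        try: print(n,t,[(round(d["confidence"],2),[round(float(x),1) for x in d["at"]]) for d in cams.mark_of(n,t)])
        except Exception as e: print(n,t,e)
E
```

```text
pics
{'clock': 0.0, 'q': [1.2698, 0.69, -0.1945, 1.5664, 0.1573, 0.9025, -0.2151], 'qd': [0.0009, 0.0001, -0.0003, -0.0002, -0.0013, 0.0002, 0.0006], 'joint_torque': [-0.0002, -52.7562, -1.267, -15.343, -0.0526, 0.0066, 0.0002], 'tool_pos': [0.2051, -0.5897, 0.2379], 'eef_rot': [0.986, 0.1666, -0.0002, -0.0009], 'contact_force': [0.3103, -0.2985, -1.2455], 'moment': [0.0029, 0.007, -0.0027], 'opening': 1.0028180726929568} -0.0187
scene cover [(0.79, [324.2, 198.9])]
scene carrier_empty [(0.96, [263.2, 188.5]), (0.95, [225.7, 152.1]), (0.92, [198.7, 251.6]), (0.55, [321.1, 208.0])]
scene carrier_full [(0.57, [279.5, 276.3])]
scene tab_left_face [(0.4, [330.8, 181.3])]
scene tab_right_face [(0.51, [321.1, 192.2]), (0.48, [323.9, 206.3])]
scene full_low_rim [(0.77, [284.8, 264.0])]
scene empty_catch_left [(0.88, [205.5, 241.1]), (0.71, [231.8, 142.7]), (0.7, [325.7, 193.4]), (0.57, [262.3, 173.6])]
side cover []
side carrier_empty [(0.91, [369.0, 277.0]), (0.89, [281.6, 237.5]), (0.87, [282.1, 173.1]), (0.68, [210.9, 231.2])]
side carrier_full [(0.6, [219.1, 174.8]), (0.15, [243.0, 203.2])]
side tab_left_face [(0.61, [206.4, 218.3]), (0.32, [270.8, 141.2])]
side tab_right_face [(0.56, [216.9, 171.6])]
side full_low_rim [(0.79, [217.6, 163.8])]
side empty_catch_left [(0.75, [285.6, 168.4]), (0.72, [287.1, 238.6]), (0.63, [365.0, 272.2]), (0.62, [209.8, 226.9])]
wrist cover []
wrist carrier_empty []
wrist carrier_full []
wrist tab_left_face []
wrist tab_right_face []
wrist full_low_rim []
wrist empty_catch_left []
```

Run:
```python
import cv2
for n in ("scene","side"):
    im=cv2.imread(f"pics/{n}0.png"); cv2.imwrite(f"pics/{n}0b.png",cv2.resize(im,(800,600),interpolation=cv2.INTER_CUBIC))
```

```text
(no output)
```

View pics/scene0b.png

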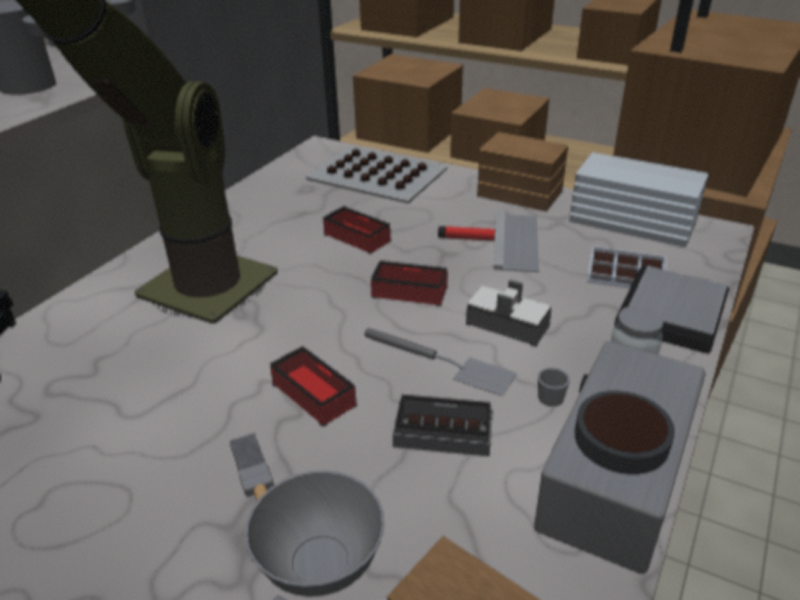

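View pics/side0b.png

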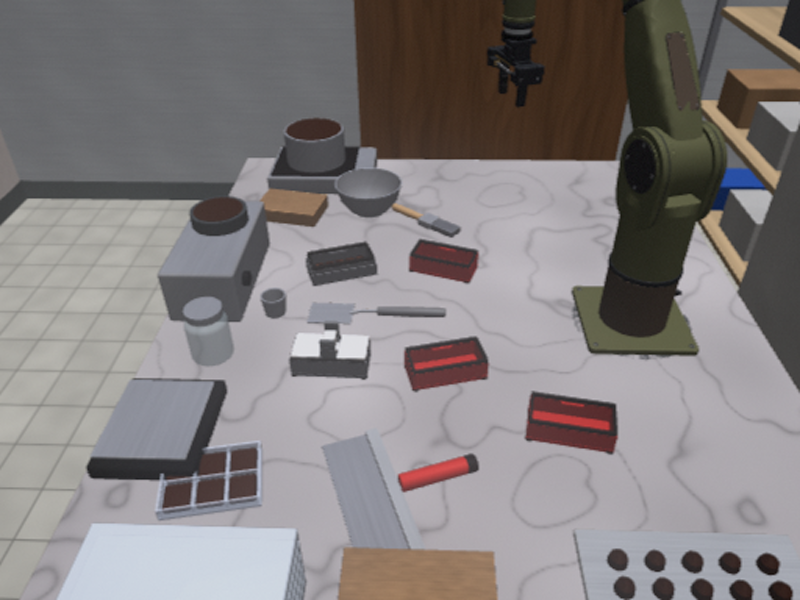

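Carrier candidates in the scene picture (512 px frame): the red boxes at (229,146), (262,181) and (201,246) are look-alikes. The grey box with the white cover at (325,200) is carrier_empty, since it is the only grey one with the cover on it. The grey box with pralines at (284,272) is carrier_full. I'll confirm this in an enlarged crop and triangulate.

```bash
cat > h.py <<'E'
import numpy as np, cv2
from plant import sensors,cams,r
def P(m):
    K=np.array([[m["fx"],0,m["cx"]],[0,m["fy"],m["cy"]],[0,0,1]]); return K@np.array(m["camera_from_world"])[:3]
def tri(obs):
    A=[]
    for n,(u,v) in obs:
        p=P(cams.camera_model(n)) if isinstance(n,str) else P(n); A+= [u*p[2]-p[0],v*p[2]-p[1]]
    X=np.linalg.svd(np.array(A))[2][-1]; return X[:3]/X[3]
def planez(m,uv,z):
    p=P(m); u,v=uv
    A=np.array([u*p[2]-p[0],v*p[2]-p[1]]); return np.linalg.solve(A[:,:2],-(A[:,2]*z+A[:,3]))
def proj(m,X):
    x=P(m)@np.append(X,1); return x[:2]/x[2]
def st():
    s=sensors.get_state(); return s
E
python3 - <<'E'
from h import *
for nm,a,b in [("empty",(321.1,208),(210.9,231.2)),("fullrim",(284.8,264),(217.6,163.8)),("catchL",(325.7,193.4),(209.8,226.9)),("full",(279.5,276.3),(219.1,174.8))]:
    X=tri([("scene",a),("side",b)]); print(nm,X.round(4))
for n,a,z in [("scene",(321.1,208),0),("side",(210.9,231.2),0),("scene",(324.2,198.9),.0425),("scene",(284.8,264),.045),("side",(217.6,163.8),.045)]:
    print(n,planez(cams.camera_model(n),a,z))
for n,boxes in (("scene",[(280,170,100,60),(235,240,100,60)]),("side",[(175,195,80,60),(185,145,80,50)])):
    im=cv2.imread(f"pics/{n}0.png")
    o=[cv2.resize(im[y:y+h,x:x+w],(400,300),interpolation=cv2.INTER_CUBIC) for x,y,w,h in boxes]
    cv2.imwrite(f"pics/crop_{n}.png",np.hstack(o))
a=cv2.imread("pics/crop_scene.png");b=cv2.imread("pics/crop_side.png");cv2.imwrite("pics/crops.png",np.vstack([a,b]))
for n in ("scene","side"): print(n,cams.camera_model(n)["fx"],np.linalg.inv(np.array(cams.camera_model(n)["camera_from_world"]))[:3,3])
E
```

```text
empty [5.869e-01 1.398e-01 5.000e-04]
fullrim [ 0.6037 -0.1556  0.0405]
catchL [0.5868 0.1633 0.0378]
full [ 0.5961 -0.1567 -0.0044]
scene [0.58319244 0.13991858]
side [0.59075863 0.14057869]
scene [0.59354215 0.12959938]
scene [ 0.60791006 -0.15956949]
side [ 0.60021114 -0.15020447]
scene 455.60046445916333 [ 0.92666915 -0.86983843  0.79450182]
side 422.05574072317336 [0.41660363 1.05340015 0.84073704]
```

View pics/crops.png

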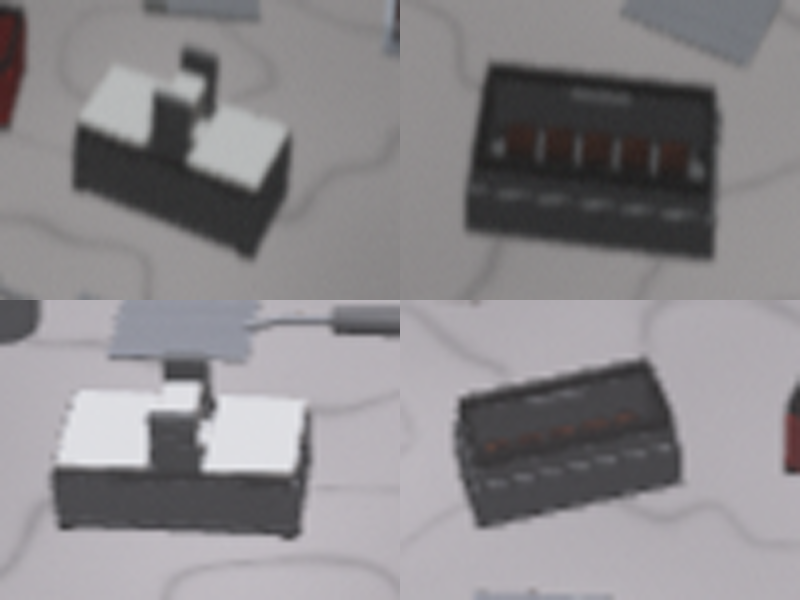

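Confirmed: the grey box with the white cover at scene (325,200) is carrier_empty, and the praline box at scene (284,270) is carrier_full. I'll move towards them now.

Call:
{"name": "drive_tool", "arguments": {"series": [[[34, 36, 6, -0.033, 88], [34, 36, 6, -0.033, 88], [34, 36, 6, -0.033, 88], [34, 36, 6, -0.033, 88], [34, 36, 6, -0.033, 88], [34, 36, 6, -0.033, 88], [34, 36, 6, -0.033, 88], [34, 36, 6, -0.033, 88], [34, 36, 6, -0.033, 88], [34, 36, 6, -0.033, 88]]]}}

```text
clock: 2.2
tool_pos: [0.5466, -0.2286, 0.2992]
eef_rot: [1.0, 0.002, 0.0, 0.0]
contact_force: [0.6, -1.6, -0.3]
opening: 1.0
```

Call:
{"name": "drive_tool", "arguments": {"series": [[[0, 30, 0, 0, 88], [0, 0, 0, 0, 88], [0, 0, 0, 0, 88]]]}}

```text
clock: 2.5
tool_pos: [0.5453, -0.2001, 0.2988]
eef_rot: [1.0, 0.003, -0.0, 0.0]
contact_force: [0.7, -0.6, 0.1]
opening: 0.999
```

Run:
```python
from h import *
m=cams.camera_model("wrist"); im=cams.snapshot("wrist"); cv2.imwrite("pics/w1.png",im)
s=st(); print(s["clock"],s["tool_pos"],s["eef_rot"],s["contact_force"])
T=np.linalg.inv(np.array(m["camera_from_world"])); print(T.round(3), m["fx"])
```

```text
2.55 [ 0.54485668 -0.20153939  0.29875579] [ 9.99998075e-01  1.84201731e-03 -2.52792272e-04  6.26605357e-04] [-0.28612344 -0.34910147 -0.37294494]
[[ 0.007 -0.956 -0.294  0.621]
 [-1.    -0.006 -0.002 -0.199]
 [ 0.     0.294 -0.956  0.444]
 [ 0.     0.     0.     1.   ]] 294.188766845949
```

View pics/w1.png

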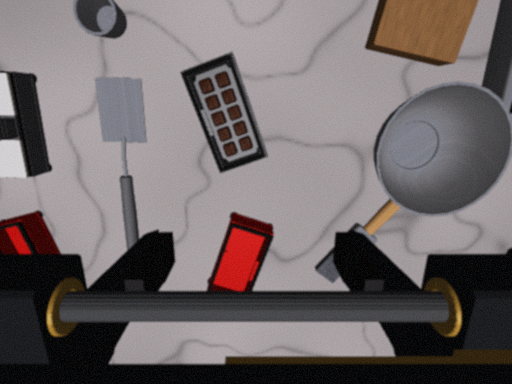

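The wrist picture shows carrier_full at about (225,112), tilted roughly 15°, and the latched cover at the left edge (15,125). Next I'll measure carrier_full finely.

Run:
```python
from h import *
m=cams.camera_model("wrist"); im=cams.snapshot("wrist")
for t in ("full_low_rim","carrier_full"):
    for d in cams.mark_of("wrist",t): print(t,d["confidence"],d["at"],planez(m,d["at"],.045 if "rim" in t else 0))
for d in cams.trace("wrist","carrier_full"):
    k=d["mask"].astype(np.uint8); c=max(cv2.findContours(k,0,1)[0],key=cv2.contourArea); rr=cv2.minAreaRect(c)
    b=cv2.boxPoints(rr); w=[planez(m,p,.045) for p in b]
    print(d["confidence"],k.sum(),rr,np.round(w,4).tolist(),np.mean(w,0),[np.linalg.norm(w[i]-w[i-1]) for i in range(4)],[np.arctan2(*(w[i]-w[i-1])[::-1]) for i in range(4)])
x,y,w,h=170,40,110,140
cv2.imwrite("pics/w1c.png",cv2.resize(im[y:y+h,x:x+w],(470,598),interpolation=cv2.INTER_CUBIC))
```

```text
full_low_rim 0.59 [218.7, 116.1] [ 0.60276397 -0.15520242]
carrier_full 0.56 [224.4, 112.2] [ 0.60628278 -0.15854654]
0.93 6021 ((223.11399841308594, 112.45779418945312), (111.38372802734375, 56.16073226928711), 69.67686462402344) [[0.6587, -0.1051], [0.6813, -0.1717], [0.5517, -0.222], [0.5241, -0.1492]] [ 0.60395005 -0.16198947] [np.float64(0.14170592170997245), np.float64(0.07037320016508522), np.float64(0.13906668532420124), np.float64(0.07786942979048454)] [np.float64(0.31656521235915797), np.float64(-1.2435760396177196), np.float64(-2.771663940789439), np.float64(1.9334423215377172)]
```

View pics/w1c.png

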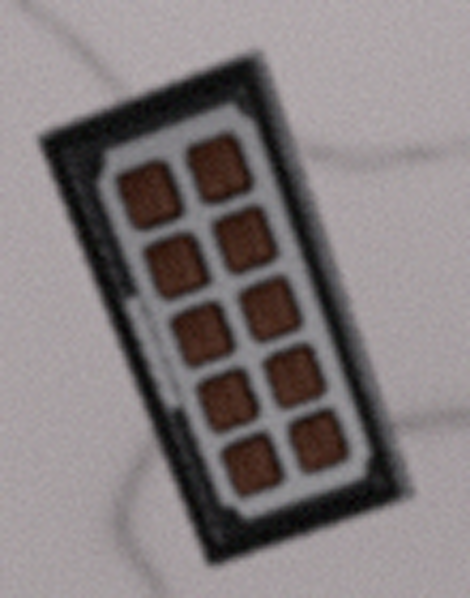

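Call:
{"name": "drive_tool", "arguments": {"series": [[[-3, 5, -37, 0.082, 88], [-3, 5, -37, 0.082, 88], [-4, 5, -37, 0.082, 88], [-4, 4, -37, 0.082, 88], [0, 0, 0, 0, 88], [0, 0, 0, 0, 88]]]}}

```text
clock: 3.35
tool_pos: [0.5315, -0.1822, 0.1511]
eef_rot: [0.986, 0.164, -0.0, 0.0]
contact_force: [1.0, 0.1, -0.5]
opening: 1.004
```

Run:
```python
from h import *
m=cams.camera_model("wrist"); im=cams.snapshot("wrist"); cv2.imwrite("pics/w2.png",im)
import pickle; pickle.dump((m,im),open("w2.pkl","wb"))
s=st(); print(s["clock"],s["tool_pos"],s["eef_rot"],s["contact_force"])
for t in ("full_low_rim","carrier_full"):
    for d in cams.mark_of("wrist",t): print(t,d["confidence"],d["at"],planez(m,d["at"],.045 if "rim" in t else 0))
cv2.imwrite("pics/w2b.png",cv2.resize(im,(800,600),interpolation=cv2.INTER_CUBIC))
```

```text
3.4 [ 0.53257813 -0.18245089  0.15217703] [9.86424659e-01 1.64208514e-01 1.17198590e-03 7.63683917e-04] [ 0.08779237 -0.24776484  1.0605508 ]
full_low_rim 0.85 [257.0, 106.0] [ 0.60118194 -0.16069574]
carrier_full 0.65 [258.9, 101.7] [ 0.60516731 -0.1617632 ]
```

View pics/w2b.png

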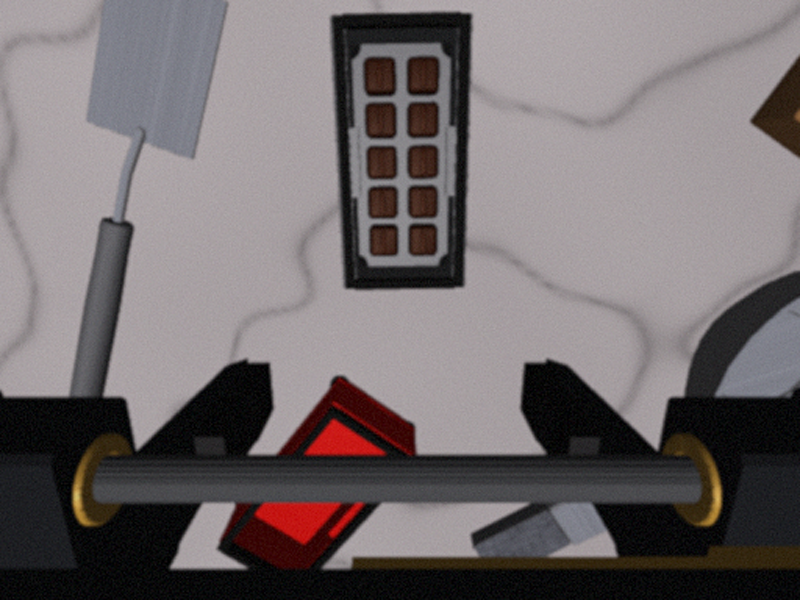

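Run:
```python
from h import *
import pickle; m,im=pickle.load(open("w2.pkl","rb"))
x,y,w,h=200,0,112,192
c=im[y:y+h,x:x+w].astype(float)
c=np.clip((c/255)**0.5*255,0,255).astype(np.uint8)
big=cv2.resize(c,(w*6,h*6),interpolation=cv2.INTER_CUBIC)
cv2.imwrite("pics/w2t.png",big[:600]); cv2.imwrite("pics/w2u.png",big[560:])
```

```text
(no output)
```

View pics/w2t.png

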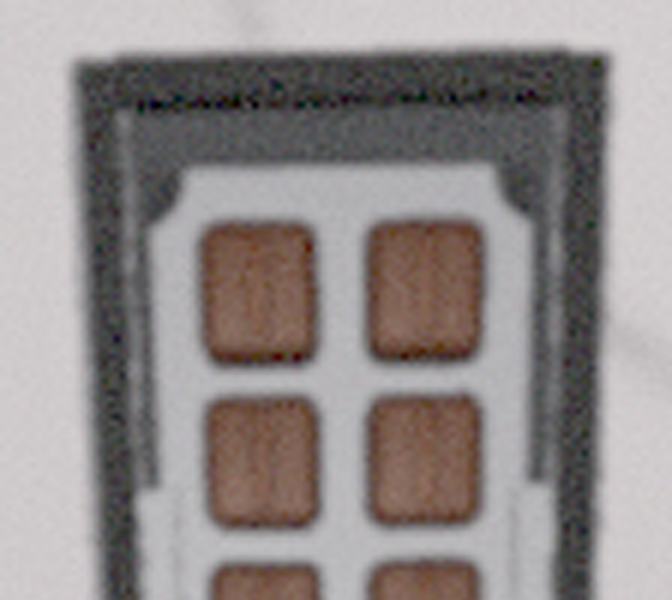

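View pics/w2u.png

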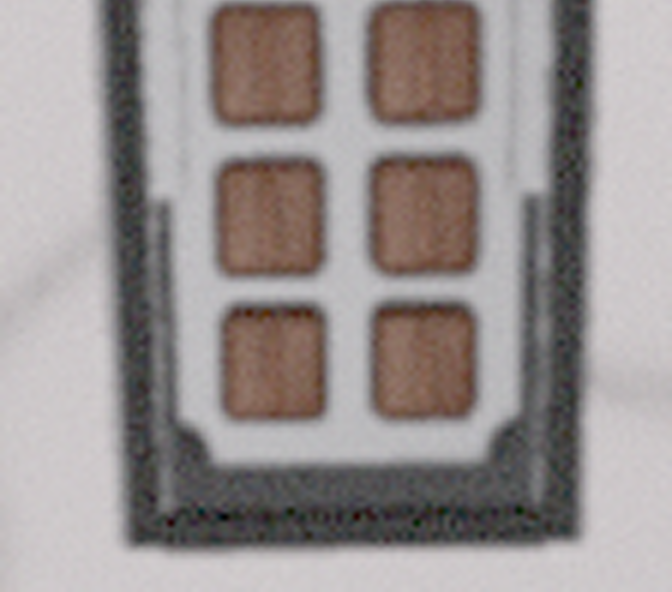

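Run:
```python
from h import *
import pickle; m,im=pickle.load(open("w2.pkl","rb"))
from scipy.optimize import least_squares
uv=np.array([(213.0,11.0),(301,9.2),(296.7,182.8),(221.7,184.2)])
for L,W in ((.140,.068),(.146,.074)):
    loc=np.array([(L/2,W/2),(L/2,-W/2),(-L/2,-W/2),(-L/2,W/2)])
    def f(p):
        c,s=np.cos(p[2]),np.sin(p[2]); q=loc@np.array([[c,s],[-s,c]])+p[:2]
        return np.concatenate([proj(m,[*a,p[3]])-b for a,b in zip(q,uv)])
    o=least_squares(f,[.6,-.16,.33,.05],x_scale=[.01,.01,.1,.01]); print(L,o.x.round(4),o.fun.round(2))
T=np.linalg.inv(np.array(m["camera_from_world"]))
print(T.round(4))
```

```text
0.14 [ 0.603  -0.1612  0.3481  0.036 ] [ 0.25 -0.15 -0.28 -0.14 -0.42  0.23  0.46  0.11]
0.146 [ 0.6031 -0.1614  0.348   0.0226] [-1.24  0.51  1.24  0.47  0.89 -0.54 -0.89 -0.62]
[[ 0.3242 -0.9041 -0.2783  0.6032]
 [-0.946  -0.3098 -0.0953 -0.1571]
 [-0.      0.2942 -0.9557  0.2964]
 [ 0.      0.      0.      1.    ]]
```

carrier_full is centred at about (0.603,-0.161) with yaw 0.348. I'll take the same kind of view over carrier_empty.

Call:
{"name": "drive_tool", "arguments": {"series": [[[-3, 45, 0, -0.043, 88], [-3, 45, 0, -0.043, 88], [-3, 46, 0, -0.043, 88], [-3, 46, 0, -0.043, 88], [-3, 46, 0, -0.043, 88], [-3, 45, 0, -0.043, 88], [-3, 45, 0, -0.043, 88], [0, 0, 0, 0, 88], [0, 0, 0, 0, 88]]]}}

```text
clock: 4.4
tool_pos: [0.5113, 0.1385, 0.1522]
eef_rot: [1.0, 0.017, 0.002, -0.001]
contact_force: [-0.7, -0.3, -0.0]
opening: 0.997
```

Run:
```python
from h import *
m=cams.camera_model("wrist"); im=cams.snapshot("wrist"); cv2.imwrite("pics/w3.png",im)
import pickle; pickle.dump((m,im),open("w3.pkl","wb"))
s=st(); print(s["clock"],s["tool_pos"],s["eef_rot"],s["contact_force"])
for t,z in (("cover",.0425),("carrier_empty",0),("tab_left_face",.0705),("tab_right_face",.0705)):
    for d in cams.mark_of("wrist",t): print(t,round(d["confidence"],2),d["at"],planez(m,d["at"],z))
c=np.clip((im/255.)**0.6*255,0,255).astype(np.uint8)
cv2.imwrite("pics/w3b.png",cv2.resize(c,(800,600),interpolation=cv2.INTER_CUBIC))
x,y,w,h=190,0,132,200
cv2.imwrite("pics/w3c.png",cv2.resize(c[y:y+h,x:x+w],(396,600),interpolation=cv2.INTER_CUBIC))
```

```text
4.45 [0.51133025 0.1364276  0.15195055] [9.99874323e-01 1.58049448e-02 1.24182862e-03 3.27328817e-06] [ 0.3641859  -0.53056119  0.32800199]
cover 0.85 [248.7, 101.0] [0.5881043  0.14595392]
carrier_empty 0.72 [231.3, 289.2] [0.37659752 0.16074548]
tab_left_face 0.7 [208.4, 99.9] [0.5876615  0.17514895]
tab_right_face 0.83 [285.8, 98.6] [0.59057886 0.1182376 ]
```

View pics/w3b.png

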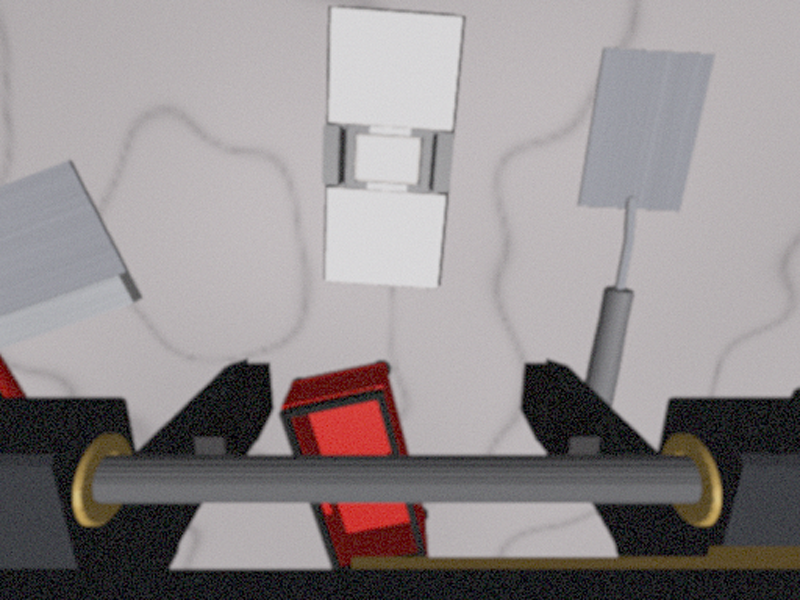

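View pics/w3c.png

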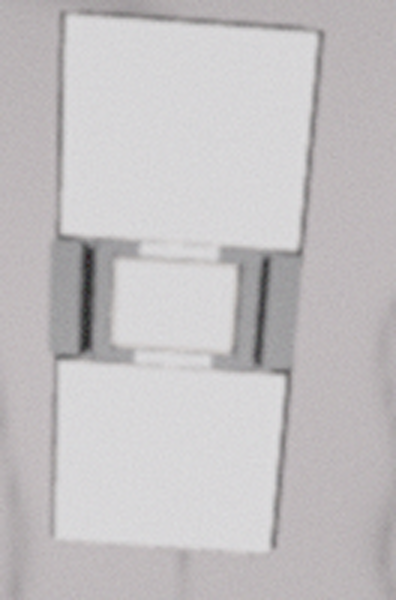

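The picture shows the cover with its tabs at (334,155) and (441,158) in the 800 px frame, slightly rotated. I'll fit its corners.

Run:
```python
from h import *
import pickle; m,im=pickle.load(open("w3.pkl","rb"))
from scipy.optimize import least_squares
uv=np.array([(211,4.7),(297.3,11.0),(281,182.7),(208,178.7)])
L,W=.136,.064
loc=np.array([(L/2,W/2),(L/2,-W/2),(-L/2,-W/2),(-L/2,W/2)])
def f(p):
    c,s=np.cos(p[2]),np.sin(p[2]); q=loc@np.array([[c,s],[-s,c]])+p[:2]
    return np.concatenate([proj(m,[*a,p[3]])-b for a,b in zip(q,uv)])
o=least_squares(f,[.588,.14,.0,.05],x_scale=[.01,.01,.1,.01]); print(L,o.x.round(4),o.fun.round(2))
# tab outer top edges, z=.0805
pts=[(52,240),(52,354),(300,254),(290,369)]
w=[planez(m,(190+a/3,b/3),.0805) for a,b in pts]; print(np.round(w,4))
# mean center of tabs
print(np.mean(w,0), np.arctan2(*(w[0]-w[1])[::-1]),np.arctan2(*(w[2]-w[3])[::-1]))
```

```text
0.136 [ 0.5878  0.1457 -0.0277  0.0438] [ 0.96 -0.21 -0.96 -0.49 -0.65  0.61  0.65  0.21]
[[0.6007 0.1743]
 [0.5752 0.1745]
 [0.5997 0.117 ]
 [0.5737 0.1175]]
[0.58733715 0.14582489] -0.010601979444663175 -0.02125043690113505
```

Call:
{"name": "drive_tool", "arguments": {"series": [[[38, 4.5, 0, -0.027, 88], [38.2, 4.9, 0, -0.028, 88], [0, 0, -35, 0, 88], [0, 0, -25, 0, 88], [0, 0, 0, 0, 88], [0, 0, 0, 0, 88]]], "force": 25}}

```text
clock: 5.25
tool_pos: [0.5867, 0.145, 0.0909]
eef_rot: [1.0, -0.012, -0.0, 0.0]
contact_force: [0.2, -0.2, -0.2]
opening: 0.997
```

Run:
```python
from h import *
s=st(); print(s["clock"],s["tool_pos"],s["eef_rot"],s["contact_force"])
o=[]
for n,(x,y,w,h) in (("side",(150,140,120,120)),("wrist",(100,0,312,384)),("scene",(260,110,120,120))):
    im=cams.snapshot(n); cv2.imwrite(f"pics/{n}4.png",im)
    o.append(cv2.resize(im[y:y+h,x:x+w],(int(w*400/h),400),interpolation=cv2.INTER_CUBIC))
a=np.hstack(o); a=cv2.resize(a,(800,int(a.shape[0]*800/a.shape[1]))) ; cv2.imwrite("pics/p4.png",a)
```

```text
5.25 [0.58666906 0.14501155 0.09094043] [ 9.99923460e-01 -1.23668230e-02 -2.60748067e-04  2.59698635e-04] [ 0.23017996 -0.17127343 -0.18102918]
```

View pics/p4.png

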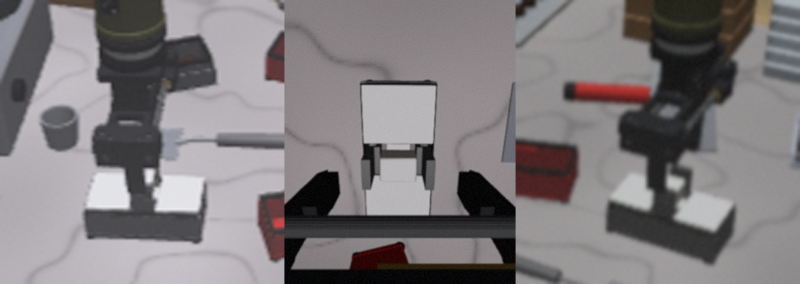

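The fingers sit symmetrically either side of the tabs (wrist crop: finger mid 399, tab mid 397.5). I'll descend and close slowly.

Call:
{"name": "drive_tool", "arguments": {"series": [[[0.5, 0.5, -20, 0, 88], [0, 0, -18, 0, 80], [0, 0, 0, 0, 70], [0, 0, 0, 0, 62], [0, 0, 0, 0, 60]]], "force": 25}}

```text
clock: 5.9
tool_pos: [0.588, 0.1468, 0.0541]
eef_rot: [1.0, -0.012, 0.001, -0.0]
contact_force: [-1.0, 0.1, 0.6]
opening: 0.686
```

Call:
{"name": "drive_tool", "arguments": {"series": [[[0, 0, 0, 0, 56], [0, 0, 0, 0, 54], [0, 0, 0, 0, 54]]]}}

```text
clock: 6.2
tool_pos: [0.5881, 0.1464, 0.0539]
eef_rot: [1.0, -0.012, 0.001, -0.0]
contact_force: [-1.1, -1.9, 6.0]
opening: 0.614
```

Call:
{"name": "drive_tool", "arguments": {"series": [[[0, 0, 0, 0, 54], [0, 0, 0, 0, 54]]]}}

```text
clock: 6.4
tool_pos: [0.5881, 0.1464, 0.054]
eef_rot: [1.0, -0.012, 0.001, -0.0]
contact_force: [0.3, -1.1, 5.8]
opening: 0.613
```

Run:
```python
from h import *
s=st(); print(s["clock"],s["tool_pos"],s["contact_force"],s["moment"],s["opening"]*88.1)
im=cams.snapshot("wrist"); cv2.imwrite("pics/w5.png",im); print(st()["contact_force"])
cv2.imwrite("pics/w5c.png",cv2.resize(im[60:330,110:400],(800,745))[:600])
```

```text
6.4 [0.5880974  0.14644214 0.05397799] [ 0.34622219 -1.07927511  5.7633468 ] [-0.28854303  0.11741055  0.03037717] 54.039118073506486
[-0.52332449 -0.19370591  5.55874135]
```

View pics/w5c.png

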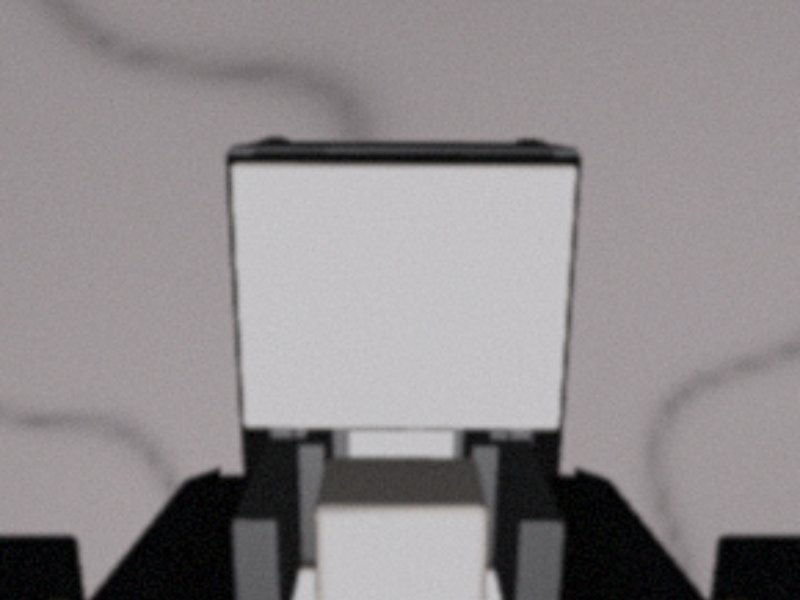

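The tabs are starting to move in, with a slight downward bias of about 6 N, which unloads the catches. Continuing to close.

Call:
{"name": "drive_tool", "arguments": {"series": [[[0, -0.2, 0, 0, 51], [0, 0, 0, 0, 49], [0, 0, 0, 0, 47], [0, 0, 0, 0, 45], [0, 0, 0, 0, 45]]], "force": 30}}

```text
clock: 6.95
tool_pos: [0.5881, 0.146, 0.054]
eef_rot: [1.0, -0.012, 0.001, 0.0]
contact_force: [0.1, -1.5, 7.2]
opening: 0.513
```

Call:
{"name": "drive_tool", "arguments": {"series": [[[0, 0, 0, 0, 44], [0, 0, 0, 0, 44]]], "force": 30}}

```text
clock: 7.15
tool_pos: [0.588, 0.146, 0.054]
eef_rot: [1.0, -0.012, 0.001, 0.0]
contact_force: [-0.4, -1.6, 7.1]
opening: 0.511
```

Run:
```python
from h import *
s=st(); print(s["clock"],s["tool_pos"],s["contact_force"],s["moment"],s["opening"]*88.1)
im=cams.snapshot("wrist"); cv2.imwrite("pics/w6.png",im)
cv2.imwrite("pics/w6c.png",cv2.resize(im[60:330,110:400],(800,745))[100:700])
```

```text
7.15 [0.58803678 0.14598312 0.05399612] [-0.38611064 -1.60782455  7.09970956] [-0.29728669  0.11308313 -0.04491661] 45.0532189483237
```

View pics/w6c.png

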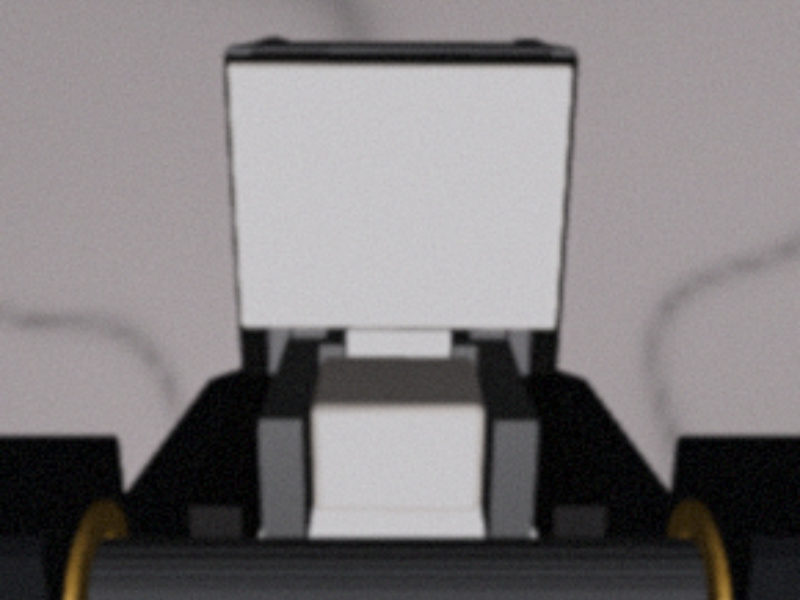

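Both tabs are seated against the block, with the opening at 45 mm. I'll lift gently and watch the force.

Call:
{"name": "drive_tool", "arguments": {"series": [[[0, 0, 1, 0, 44], [0, 0, 1, 0, 44], [0, 0, 1, 0, 44], [0, 0, 0, 0, 44]]]}}

```text
clock: 7.6
tool_pos: [0.5874, 0.1466, 0.0559]
eef_rot: [1.0, -0.012, 0.0, -0.0]
contact_force: [1.0, -1.2, 0.8]
opening: 0.512
```

Call:
{"name": "drive_tool", "arguments": {"series": [[[0, 0, 1, 0, 44], [0, 0, 1, 0, 44], [0, 0, 1, 0, 44], [0, 0, 0, 0, 44]]]}}

```text
clock: 8.0
tool_pos: [0.5866, 0.1466, 0.0585]
eef_rot: [1.0, -0.011, -0.001, -0.0]
contact_force: [0.3, -0.6, -1.9]
opening: 0.512
```

The cover is free: the force reads -1.9 N, about its own weight. Lifting clear now.

Call:
{"name": "drive_tool", "arguments": {"series": [[[0, 0, 4, 0, 44], [0, 0, 8, 0, 44], [0, 0, 12, 0, 44], [0, 0, 20, 0, 44], [0, 0, 30, 0, 44], [0, 0, 30, 0, 44], [0, 0, 15, 0, 44], [0, 0, 0, 0, 44], [0, 0, 0, 0, 44]]]}}

```text
clock: 8.9
tool_pos: [0.5868, 0.1464, 0.1781]
eef_rot: [1.0, -0.012, 0.0, -0.0]
contact_force: [0.5, -0.2, -2.2]
opening: 0.509
```

Run:
```python
from h import *
s=st(); print(s["clock"],s["tool_pos"],s["eef_rot"],s["contact_force"],s["moment"],s["opening"]*88.1)
o=[]
for n,(x,y,w,h) in (("side",(150,100,150,150)),("wrist",(100,0,312,384)),("scene",(250,80,150,150))):
    im=cams.snapshot(n); cv2.imwrite(f"pics/{n}7.png",im)
    o.append(cv2.resize(im[y:y+h,x:x+w],(int(w*400/h),400),interpolation=cv2.INTER_CUBIC))
a=np.hstack(o); a=cv2.resize(a,(800,int(a.shape[0]*800/a.shape[1]))) ; cv2.imwrite("pics/p7.png",a)
```

```text
8.9 [0.58682074 0.14637198 0.17808631] [ 9.99932783e-01 -1.15939052e-02  8.71737901e-05 -5.60263895e-05] [ 0.46966637 -0.21246774 -2.16706451] [0.00445648 0.01815569 0.07390462] 44.84847203746302
```

View pics/p7.png

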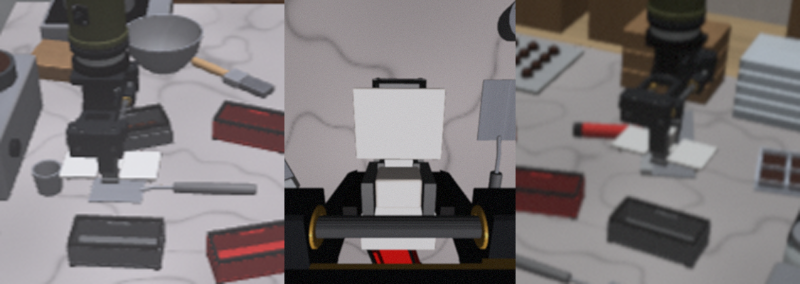

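The cover is held level in the gripper, and carrier_empty is open below it. Carrying it over to carrier_full.

Call:
{"name": "drive_tool", "arguments": {"series": [[[2.1, -38.4, 0, 0.046, 44], [2.1, -38.4, 0, 0.046, 44], [2.1, -38.4, 0, 0.046, 44], [2.1, -38.4, 0, 0.046, 44], [2.1, -38.4, 0, 0.047, 44], [2.1, -38.4, 0, 0.047, 44], [2.1, -38.4, 0, 0.047, 44], [2.1, -38.4, 0, 0.047, 44], [0, 0, 0, 0, 44], [0, 0, 0, 0, 44]]]}}

```text
clock: 10.05
tool_pos: [0.603, -0.1621, 0.1765]
eef_rot: [0.985, 0.172, -0.001, -0.0]
contact_force: [-0.1, 2.1, -2.5]
opening: 0.511
```

Run:
```python
from h import *
import pickle
s=st(); print(s["clock"],s["tool_pos"],s["eef_rot"],2*np.arctan2(s["eef_rot"][1],s["eef_rot"][0]),s["contact_force"],s["opening"]*88.1)
o=[]
m=cams.camera_model("wrist")
for n,(x,y,w,h) in (("side",(150,80,150,150)),("wrist",(100,0,312,384)),("scene",(220,160,150,150))):
    im=cams.snapshot(n); cv2.imwrite(f"pics/{n}8.png",im)
    if n=="wrist": pickle.dump((m,im),open("w8.pkl","wb")); c=np.clip((im/255.)**0.6*255,0,255).astype(np.uint8); cv2.imwrite("pics/w8c.png",cv2.resize(c[20:200,140:380],(800,600),interpolation=cv2.INTER_CUBIC))
    o.append(cv2.resize(im[y:y+h,x:x+w],(int(w*400/h),400),interpolation=cv2.INTER_CUBIC))
a=np.hstack(o); a=cv2.resize(a,(800,int(a.shape[0]*800/a.shape[1]))) ; cv2.imwrite("pics/p8.png",a)
```

```text
10.05 [ 0.60298074 -0.16213353  0.17654495] [ 9.85106769e-01  1.71940754e-01 -9.65983753e-04 -3.11054543e-04] 0.34559903214223264 [-0.14984387  2.06940516 -2.47980756] 45.01133758729839
```

View pics/w8c.png

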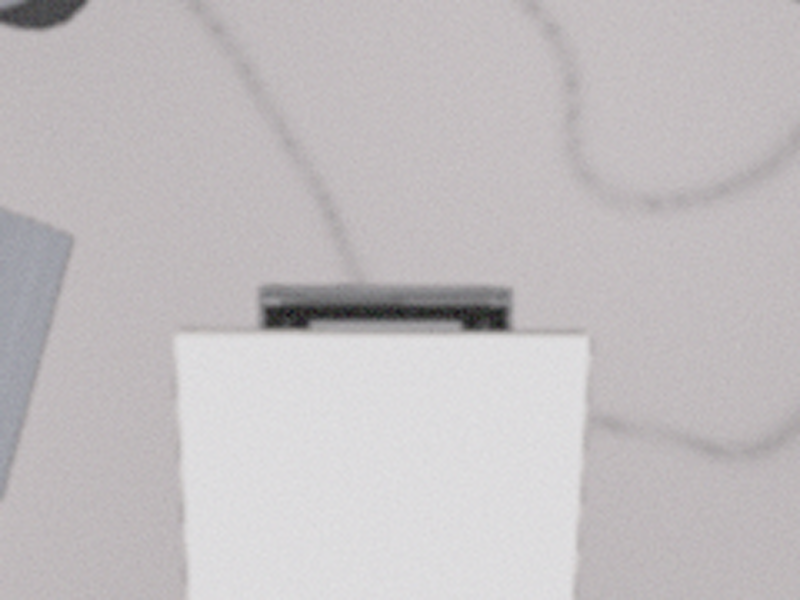

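View pics/p8.png

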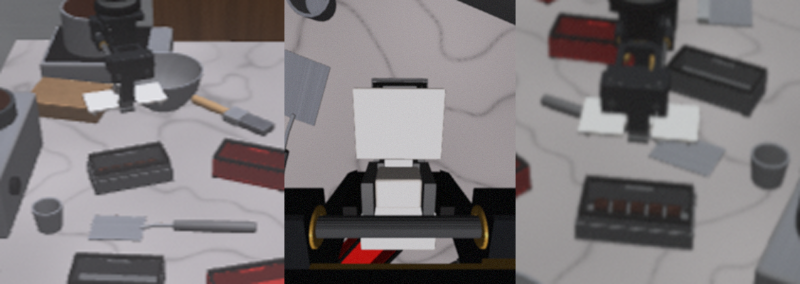

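Run:
```python
import cv2,numpy as np
o=[]
for k in ("wrist7","wrist8"):
    im=cv2.imread(f"pics/{k}.png"); c=np.clip((im/255.)**0.5*255,0,255).astype(np.uint8)
    c=cv2.resize(c[90:140,180:330],None,fx=5.33,fy=5.33*1.1,interpolation=cv2.INTER_CUBIC); o.append(c)
cv2.imwrite("pics/cmp78.png",np.vstack(o)); print(np.vstack(o).shape)
```

```text
(586, 800, 3)
```

View pics/cmp78.png

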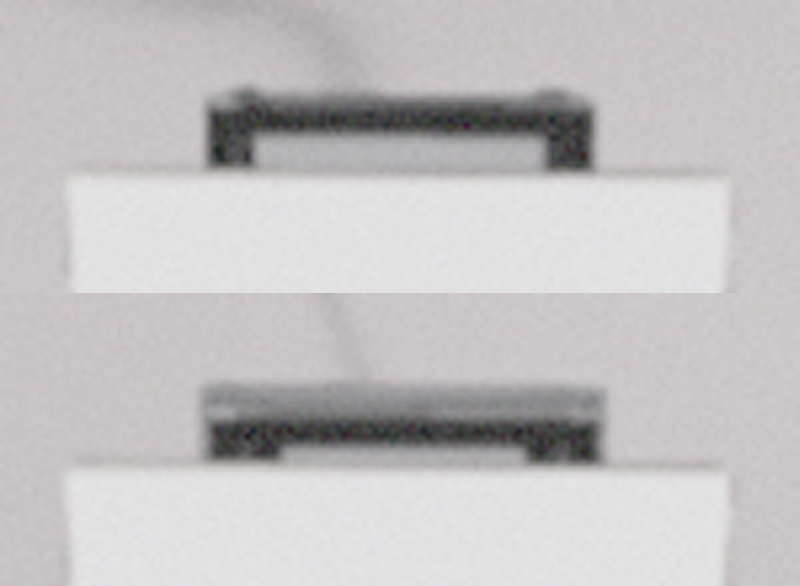

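Run:
```python
from h import *
import pickle
m8,_=pickle.load(open("w8.pkl","rb"))
# edges in full px: col=180+x/5.333,row=90+y/5.866
fx,fy=800/150,293/50
def px(x,y): return (180+x/fx,90+y/fy)
T8=np.linalg.inv(np.array(m8["camera_from_world"]))
tcp8=np.array([.60298,-.16213]);yaw8=.3456
# build m7 from relative transform
def pose(p,yaw):
    c,s=np.cos(yaw),np.sin(yaw); A=np.eye(4); A[:3,:3]=[[c,-s,0],[s,c,0],[0,0,1]];A[:3,3]=p;return A
T7=pose([.58682,.14637,.17809],-.0232)@np.linalg.inv(pose([*tcp8,.17654],yaw8))@T8
m7=dict(m8); m7["camera_from_world"]=np.linalg.inv(T7)
def rel(m,tcp,yaw,uv,z):
    w=planez(m,uv,z)-tcp; c,s=np.cos(yaw),np.sin(yaw); return (np.array([c*w[0]+s*w[1],-s*w[0]+c*w[1]])*1000).round(2)
t7=np.array([.58682,.14637])
for a in ((207,105),(592,105),(400,105)): print("w7 seal",rel(m7,t7,-.0232,px(*a),.045))
for z in (.045,.051,.057):
  for a in ((210,125),(600,125),(400,125)): print("w8 seal",z,rel(m8,tcp8,yaw8,px(*a),z))
print("cover7",rel(m7,t7,-.0232,px(68,178),.178-.0115+.005),rel(m7,t7,-.0232,px(730,178),.1715))
print("cover8",rel(m8,tcp8,yaw8,px(68,171),.17),rel(m8,tcp8,yaw8,px(728,171),.17))
# w2 seal reference
m2,im2=pickle.load(open("w2.pkl","rb"))
```

```text
w7 seal [70.67 32.42]
w7 seal [ 70.7 -33.2]
w7 seal [70.69 -0.48]
w8 seal 0.045 [67.73 31.83]
w8 seal 0.045 [ 67.76 -34.48]
w8 seal 0.045 [67.74 -0.48]
w8 seal 0.051 [67.91 31.15]
w8 seal 0.051 [ 67.94 -33.73]
w8 seal 0.051 [67.93 -0.46]
w8 seal 0.057 [68.09 30.47]
w8 seal 0.057 [ 68.13 -32.97]
w8 seal 0.057 [68.11 -0.44]
cover7 [67.15 31.15] [ 67.19 -31.13]
cover8 [67.74 31.1 ] [ 67.77 -30.89]
```

The picture shows the carrier about 1.8 mm nearer and 1.1 mm to the right of where the cover is aimed. I'll correct, go down to just above the rim and look again.

Call:
{"name": "drive_tool", "arguments": {"series": [[[-1.3, -1.6, -30, 0, 44], [0, 0, -30, 0, 44], [0, 0, -18, 0, 44], [0, 0, 0, 0, 44], [0, 0, 0, 0, 44], [0, 0, 0, 0, 44]]]}}

```text
clock: 10.8
tool_pos: [0.6038, -0.1619, 0.1011]
eef_rot: [0.985, 0.174, 0.001, 0.0]
contact_force: [0.7, 0.1, -1.0]
opening: 0.511
```

Run:
```python
from h import *
import pickle
o=[]
for n,(x,y,w,h) in (("side",(170,90,100,120)),("wrist",(100,0,312,384)),("scene",(230,210,110,120))):
    im=cams.snapshot(n); cv2.imwrite(f"pics/{n}9.png",im)
    if n=="wrist":
        m=cams.camera_model("wrist"); pickle.dump((m,im),open("w9.pkl","wb")); c=np.clip((im/255.)**0.5*255,0,255).astype(np.uint8); cv2.imwrite("pics/w9c.png",cv2.resize(c[90:150,180:330],(800,320),interpolation=cv2.INTER_CUBIC))
    o.append(cv2.resize(im[y:y+h,x:x+w],(int(w*400/h),400),interpolation=cv2.INTER_CUBIC))
    s=st(); print(s["clock"],s["tool_pos"],2*np.arctan2(s["eef_rot"][1],s["eef_rot"][0]),s["eef_rot"][2:],s["contact_force"],s["opening"]*88.1)
a=np.hstack(o); a=cv2.resize(a,(800,int(a.shape[0]*800/a.shape[1]))) ; cv2.imwrite("pics/p9.png",a)
```

```text
10.85 [ 0.60372778 -0.16211508  0.1011719 ] 0.34946481854544076 [0.00126777 0.00044881] [-0.45562302 -0.08122952 -1.7019937 ] 45.07513869404951
10.9 [ 0.60356694 -0.16231793  0.1010991 ] 0.3491273437838375 [0.00117098 0.00045635] [-0.23662441 -0.16933475 -1.91846281] 44.914635130562964
10.95 [ 0.60337707 -0.16245695  0.10095651] 0.3488882768092669 [0.00100711 0.00043712] [ 1.08923754 -0.50450564 -1.40728128] 45.14332436746769
```

View pics/w9c.png

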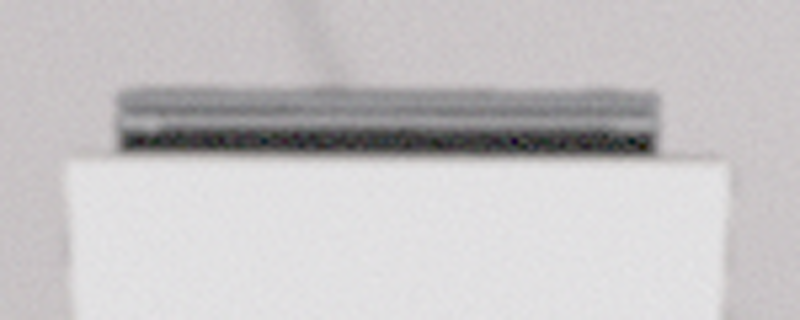

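View pics/p9.png

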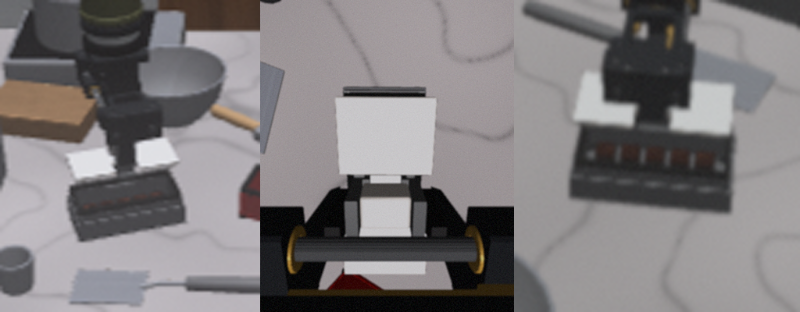

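Call:
{"name": "drive_tool", "arguments": {"series": [[[0, 0, 0, 0, 44], [0, 0, 0, 0, 44], [0, 0, 0, 0, 44], [0, 0, 0, 0, 44], [0, 0, 0, 0, 44]]]}}

```text
clock: 11.45
tool_pos: [0.6026, -0.1624, 0.0997]
eef_rot: [0.985, 0.174, -0.0, 0.0]
contact_force: [-0.2, 0.3, -2.1]
opening: 0.515
```

Run:
```python
from h import *
import pickle
s=st(); m=cams.camera_model("wrist"); im=cams.snapshot("wrist"); pickle.dump((m,im,s),open("w10.pkl","wb"))
print(s["clock"],s["tool_pos"],2*np.arctan2(s["eef_rot"][1],s["eef_rot"][0]),s["eef_rot"][2:],s["contact_force"],s["opening"]*88.1)
s=st();print(s["clock"],s["tool_pos"])
c=np.clip((im/255.)**0.5*255,0,255).astype(np.uint8); cv2.imwrite("pics/w10c.png",cv2.resize(c[100:130,180:330],(800,480),interpolation=cv2.INTER_CUBIC))
```

```text
11.45 [ 0.60255554 -0.16243154  0.09970004] 0.34877398755743055 [-2.89662222e-05  1.17759699e-05] [-0.17980857  0.33313181 -2.12560844] 45.329837656384335
11.5 [ 0.60255768 -0.16245661  0.09972649]
```

View pics/w10c.png

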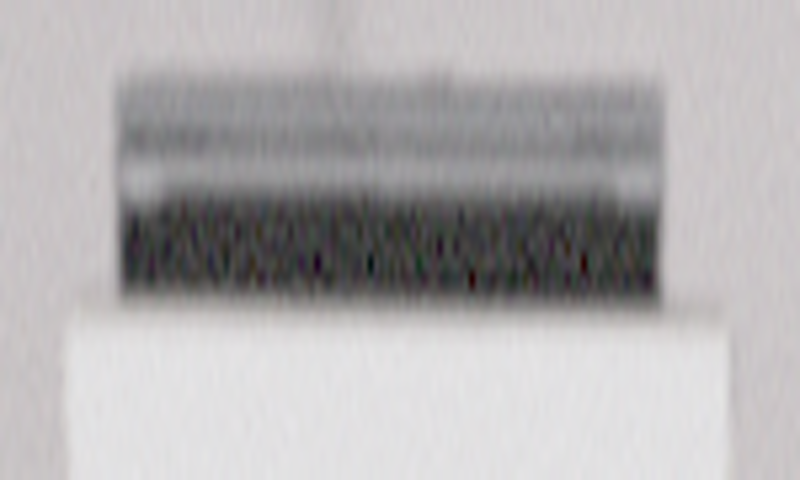

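Run:
```python
from h import *
import pickle
m,im,s=pickle.load(open("w10.pkl","rb")); yaw=.34877; tcp=np.array(s["tool_pos"][:2])
def rel(uv,z):
    w=planez(m,uv,z)-tcp; c,s_=np.cos(yaw),np.sin(yaw); return (np.array([c*w[0]+s_*w[1],-s_*w[0]+c*w[1]])*1000).round(2)
px=lambda x,y:(180+x/5.333,100+y/16)
for z in (.045,.051,.057): print(z,rel(px(121,200),z),rel(px(659,200),z))
zc=s["tool_pos"][2]-.0115+.005
print("cover",rel(px(65,310),zc),rel(px(730,315),zc), "box",rel(px(118,75),.045),rel(px(663,75),.045))
```

```text
0.045 [69.42 34.03] [ 69.45 -32.16]
0.051 [69.61 33.03] [ 69.64 -31.18]
0.057 [69.81 32.02] [ 69.84 -30.2 ]
cover [67.65 31.39] [ 67.53 -31.13] box [74.33 34.15] [ 74.36 -32.4 ]
```

Settled, x is aligned within a few tenths of a millimetre and y is off by about 0.8 mm. I'll correct that and feel the way down.

Call:
{"name": "drive_tool", "arguments": {"series": [[[-0.3, 0.8, -8, 0, 44], [0, 0, -8, 0, 44], [0, 0, -4, 0, 44], [0, 0, -2, 0, 44], [0, 0, 0, 0, 44], [0, 0, 0, 0, 44], [0, 0, 0, 0, 44]]]}}

```text
clock: 12.2
tool_pos: [0.6025, -0.1617, 0.078]
eef_rot: [0.985, 0.174, 0.0, 0.0]
contact_force: [0.1, 0.2, -1.0]
opening: 0.515
```

Call:
{"name": "drive_tool", "arguments": {"series": [[[0, 0, -2, 0, 44], [0, 0, -2, 0, 44], [0, 0, -2, 0, 44], [0, 0, 0, 0, 44], [0, 0, 0, 0, 44]]]}}

```text
clock: 12.7
tool_pos: [0.6022, -0.1616, 0.0716]
eef_rot: [0.985, 0.174, -0.0, 0.0]
contact_force: [-0.8, 0.3, -0.7]
opening: 0.512
```

Call:
{"name": "drive_tool", "arguments": {"series": [[[0, 0, -1.5, 0, 44], [0, 0, -1.5, 0, 44], [0, 0, -1.5, 0, 44], [0, 0, 0, 0, 44], [0, 0, 0, 0, 44]]]}}

```text
clock: 13.2
tool_pos: [0.6022, -0.1616, 0.0672]
eef_rot: [0.985, 0.174, -0.0, 0.0]
contact_force: [-0.4, -0.3, -1.4]
opening: 0.509
```

Call:
{"name": "drive_tool", "arguments": {"series": [[[0, 0, -1, 0, 44], [0, 0, -1, 0, 44], [0, 0, 0, 0, 44], [0, 0, 0, 0, 44]]]}}

```text
clock: 13.6
tool_pos: [0.6023, -0.1616, 0.0652]
eef_rot: [0.985, 0.174, -0.0, 0.0]
contact_force: [0.4, 0.1, -2.4]
opening: 0.509
```

Call:
{"name": "drive_tool", "arguments": {"series": [[[0, 0, -1, 0, 44], [0, 0, -1, 0, 44], [0, 0, 0, 0, 44], [0, 0, 0, 0, 44]]]}}

```text
clock: 14.0
tool_pos: [0.6023, -0.1616, 0.0632]
eef_rot: [0.985, 0.174, -0.0, 0.0]
contact_force: [0.0, 1.0, -2.0]
opening: 0.513
```

Call:
{"name": "drive_tool", "arguments": {"series": [[[0, 0, -1, 0, 44], [0, 0, -1, 0, 44], [0, 0, 0, 0, 44], [0, 0, 0, 0, 44]]]}}

```text
clock: 14.4
tool_pos: [0.6022, -0.1616, 0.0612]
eef_rot: [0.985, 0.174, -0.0, 0.0]
contact_force: [0.7, -0.0, -2.1]
opening: 0.514
```

Call:
{"name": "drive_tool", "arguments": {"series": [[[0, 0, -1, 0, 44], [0, 0, 0, 0, 44], [0, 0, 0, 0, 44]]]}}

```text
clock: 14.7
tool_pos: [0.6023, -0.1616, 0.0602]
eef_rot: [0.985, 0.174, -0.0, 0.0]
contact_force: [-0.3, -0.0, -2.9]
opening: 0.51
```

Call:
{"name": "drive_tool", "arguments": {"series": [[[0, 0, -1, 0, 44], [0, 0, 0, 0, 44], [0, 0, 0, 0, 44]]]}}

```text
clock: 15.0
tool_pos: [0.6023, -0.1616, 0.0592]
eef_rot: [0.985, 0.174, -0.0, 0.0]
contact_force: [0.8, 0.9, -1.7]
opening: 0.512
```

Call:
{"name": "drive_tool", "arguments": {"series": [[[0, 0, -1, 0, 44], [0, 0, 0, 0, 44], [0, 0, 0, 0, 44]]]}}

```text
clock: 15.3
tool_pos: [0.6022, -0.1616, 0.0582]
eef_rot: [0.985, 0.174, -0.0, 0.0]
contact_force: [-0.7, 0.5, -2.3]
opening: 0.512
```

Call:
{"name": "drive_tool", "arguments": {"series": [[[0, 0, -1, 0, 44], [0, 0, 0, 0, 44], [0, 0, 0, 0, 44]]]}}

```text
clock: 15.6
tool_pos: [0.6023, -0.1616, 0.0572]
eef_rot: [0.985, 0.174, -0.0, 0.0]
contact_force: [1.0, 0.9, -1.2]
opening: 0.513
```

Call:
{"name": "drive_tool", "arguments": {"series": [[[0, 0, -1, 0, 44], [0, 0, 0, 0, 44], [0, 0, 0, 0, 44]]]}}

```text
clock: 15.9
tool_pos: [0.6023, -0.1617, 0.0564]
eef_rot: [0.985, 0.174, 0.0, 0.0]
contact_force: [-0.2, 0.4, 0.9]
opening: 0.512
```

Call:
{"name": "drive_tool", "arguments": {"series": [[[0, 0, -1, 0, 44], [0, 0, 0, 0, 44], [0, 0, 0, 0, 44]]]}}

```text
clock: 16.2
tool_pos: [0.6024, -0.1616, 0.0555]
eef_rot: [0.985, 0.173, 0.0, 0.0]
contact_force: [0.1, 0.4, 2.5]
opening: 0.507
```

Contact came at TCP z ≈ 0.057, and the force rises at about 3 N/mm. Pressing on.

Call:
{"name": "drive_tool", "arguments": {"series": [[[0, 0, -1, 0, 44], [0, 0, 0, 0, 44], [0, 0, 0, 0, 44]]]}}

```text
clock: 16.5
tool_pos: [0.6024, -0.1616, 0.0546]
eef_rot: [0.985, 0.174, 0.0, 0.0]
contact_force: [-1.0, -0.1, 5.1]
opening: 0.512
```

Call:
{"name": "drive_tool", "arguments": {"series": [[[0, 0, -1, 0, 44], [0, 0, 0, 0, 44], [0, 0, 0, 0, 44]]]}}

```text
clock: 16.8
tool_pos: [0.6024, -0.1616, 0.0539]
eef_rot: [0.985, 0.174, 0.0, 0.0]
contact_force: [-1.6, 0.4, 7.4]
opening: 0.514
```

Run:
```python
from h import *
s=st(); print(s["clock"],s["tool_pos"],s["contact_force"],s["moment"],s["opening"]*88.1)
```

```text
16.8 [ 0.60244605 -0.16161346  0.05388625] [-1.63990025  0.35494875  7.37221517] [0.14812064 0.34626074 0.02271939] 45.30907547742907
```

Call:
{"name": "drive_tool", "arguments": {"series": [[[0, 0, -1, 0, 44], [0, 0, -0.3, 0, 44], [0, 0, 0, 0, 44], [0, 0, 0, 0, 44]]]}}

```text
clock: 17.2
tool_pos: [0.6024, -0.1617, 0.053]
eef_rot: [0.985, 0.173, 0.0, 0.0]
contact_force: [-3.1, 0.3, 10.9]
opening: 0.511
```

Run:
```python
from h import *
o=[]
for n,(x,y,w,h) in (("side",(170,120,100,80)),("scene",(230,220,100,80))):
    im=cams.snapshot(n); o.append(cv2.resize(im[y:y+h,x:x+w],(400,320),interpolation=cv2.INTER_CUBIC))
cv2.imwrite("pics/p11.png",np.hstack(o))
im=cams.snapshot("wrist"); cv2.imwrite("pics/w11c.png",cv2.resize(im[60:330,110:400],(640,596)))
s=st(); print(s["clock"],s["tool_pos"],s["contact_force"],s["moment"],s["opening"]*88.1)
```

```text
17.35 [ 0.60245206 -0.1616388   0.05296306] [-2.70791606  1.24902999 10.68584217] [ 0.17023347  0.514292   -0.01997073] 45.036243111844236
```

View pics/p11.png

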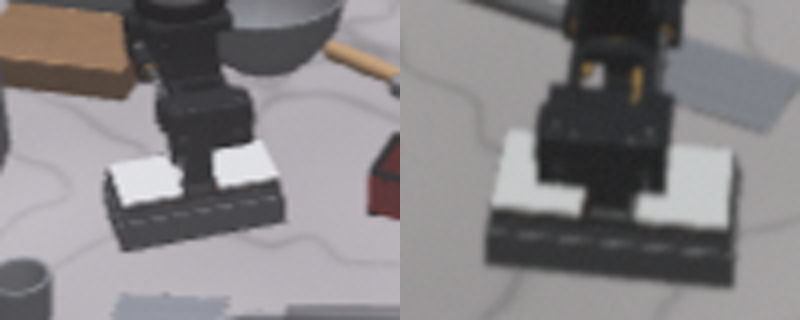

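View pics/w11c.png

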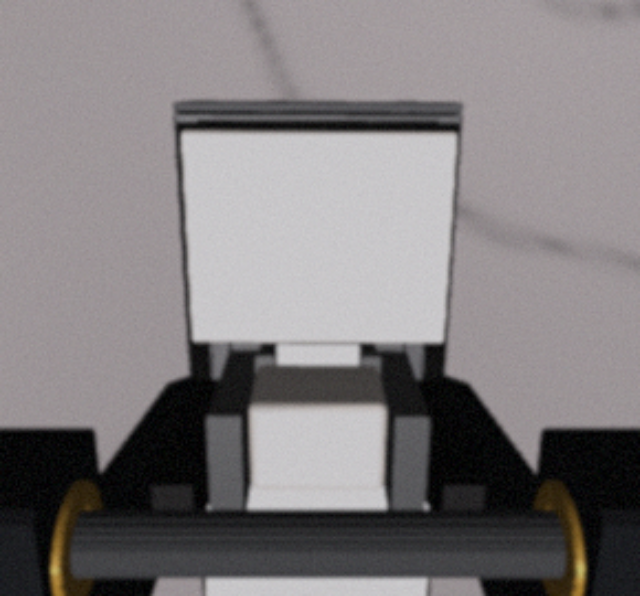

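The cover sits squarely in the rim with a push of about 11 N. Now opening the fingers bit by bit while keeping the push.

Call:
{"name": "drive_tool", "arguments": {"series": [[[0, 0, 0, 0, 46], [0, 0, 0, 0, 47], [0, 0, 0, 0, 47]]]}}

```text
clock: 17.65
tool_pos: [0.6026, -0.162, 0.053]
eef_rot: [0.985, 0.173, 0.0, 0.0]
contact_force: [-2.2, 0.1, 9.9]
opening: 0.533
```

Call:
{"name": "drive_tool", "arguments": {"series": [[[0, 0, 0, 0, 48], [0, 0, 0, 0, 49], [0, 0, 0, 0, 49]]]}}

```text
clock: 17.95
tool_pos: [0.6026, -0.162, 0.053]
eef_rot: [0.985, 0.173, 0.0, 0.0]
contact_force: [-2.6, -0.1, 8.6]
opening: 0.557
```

Call:
{"name": "drive_tool", "arguments": {"series": [[[0, 0, -0.5, 0, 49], [0, 0, 0, 0, 49]]]}}

```text
clock: 18.15
tool_pos: [0.6027, -0.1619, 0.0524]
eef_rot: [0.985, 0.173, 0.001, 0.0]
contact_force: [-2.4, -0.3, 9.2]
opening: 0.558
```

Call:
{"name": "drive_tool", "arguments": {"series": [[[0, 0, 0, 0, 50], [0, 0, -0.3, 0, 51], [0, 0, 0, 0, 51]]]}}

```text
clock: 18.45
tool_pos: [0.6028, -0.1619, 0.0521]
eef_rot: [0.985, 0.173, 0.001, 0.0]
contact_force: [-2.6, -0.7, 8.1]
opening: 0.583
```

Call:
{"name": "drive_tool", "arguments": {"series": [[[0, 0, -0.3, 0, 52], [0, 0, -0.3, 0, 53], [0, 0, 0, 0, 53]]]}}

```text
clock: 18.75
tool_pos: [0.6029, -0.1618, 0.0513]
eef_rot: [0.985, 0.173, 0.001, 0.0]
contact_force: [-1.6, 0.9, 7.2]
opening: 0.601
```

Call:
{"name": "drive_tool", "arguments": {"series": [[[0, 0, -0.3, 0, 54], [0, 0, -0.3, 0, 55], [0, 0, 0, 0, 55]]]}}

```text
clock: 19.05
tool_pos: [0.603, -0.1617, 0.0506]
eef_rot: [0.985, 0.173, 0.001, 0.0]
contact_force: [-0.2, 1.1, 5.6]
opening: 0.622
```

Call:
{"name": "drive_tool", "arguments": {"series": [[[0, 0, 0, 0, 56], [0, 0, 0, 0, 57], [0, 0, 0, 0, 58], [0, 0, 0, 0, 59], [0, 0, 0, 0, 60], [0, 0, 0, 0, 60]]]}}

```text
clock: 19.65
tool_pos: [0.602, -0.1617, 0.0495]
eef_rot: [0.985, 0.174, -0.0, -0.0]
contact_force: [0.0, -0.3, -0.3]
opening: 0.677
```

Run:
```python
from h import *
im=cams.snapshot("wrist"); cv2.imwrite("pics/w12c.png",cv2.resize(im[60:330,110:400],(640,596)))
s=st(); print(s["clock"],s["tool_pos"],s["contact_force"],s["moment"],s["opening"]*88.1)
```

```text
19.7 [ 0.60202612 -0.16161391  0.04958344] [ 0.83111222  0.3612179  -0.29942987] [ 0.02516948 -0.00057206 -0.01201411] 59.81377074188563
```

View pics/w12c.png

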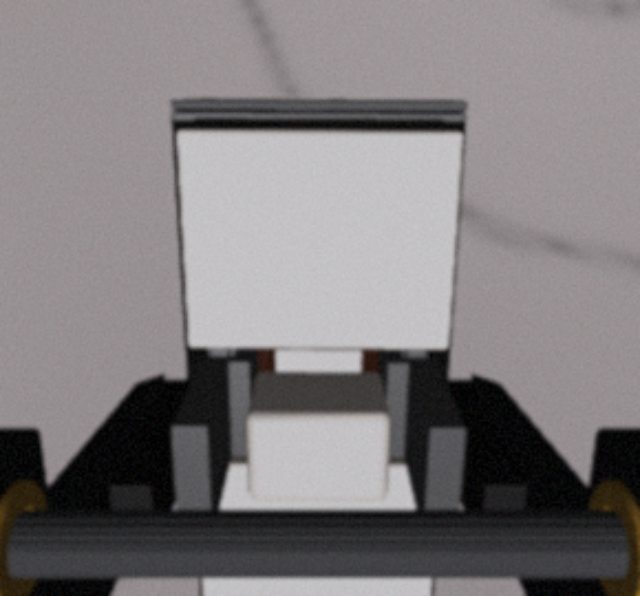

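Force is zero at 60 mm opening, and both tabs are sprung out symmetrically about the block. Opening fully and backing off.

Call:
{"name": "drive_tool", "arguments": {"series": [[[0, 0, 0, 0, 66], [0, 0, 0, 0, 74], [0, 0, 0, 0, 82], [0, 0, 5, 0, 86], [0, 0, 15, 0, 86], [0, 0, 30, 0, 86], [0, 0, 40, 0, 86], [0, 0, 20, 0, 86]]]}}

```text
clock: 20.5
tool_pos: [0.604, -0.162, 0.1644]
eef_rot: [0.985, 0.173, 0.003, 0.001]
contact_force: [1.5, 0.5, -0.2]
opening: 0.975
```

Call:
{"name": "drive_tool", "arguments": {"series": [[[-24, -8, 0, 0, 86], [-24, -8, 0, 0, 86], [-23, -9, 0, 0, 86], [0, 0, 0, 0, 86], [0, 0, 0, 0, 86], [0, 0, 0, 0, 86], [0, 0, 0, 0, 86], [0, 0, 0, 0, 86]]]}}

```text
clock: 21.3
tool_pos: [0.5321, -0.1861, 0.1599]
eef_rot: [0.985, 0.174, 0.0, -0.0]
contact_force: [0.4, 0.0, 0.2]
opening: 0.978
```

Run:
```python
from h import *
import pickle
m=cams.camera_model("wrist"); im=cams.snapshot("wrist"); s=st(); pickle.dump((m,im,s),open("w13.pkl","wb"))
c=np.clip((im/255.)**0.6*255,0,255).astype(np.uint8)
cv2.imwrite("pics/w13c.png",cv2.resize(c[0:200,190:322],(396,600),interpolation=cv2.INTER_CUBIC))
o=[]
for n,(x,y,w,h) in (("side",(170,120,100,80)),("scene",(230,220,100,80))):
    i2=cams.snapshot(n); cv2.imwrite(f"pics/{n}13.png",i2); o.append(cv2.resize(i2[y:y+h,x:x+w],(400,320),interpolation=cv2.INTER_CUBIC))
cv2.imwrite("pics/p13.png",np.hstack(o))
print(s["clock"],s["tool_pos"],s["contact_force"],s["opening"]*88.1)
for t,z in (("tab_left_face",.0715),("tab_right_face",.0715),("cover",.0435)):
    cams.snapshot("wrist")
    for d in cams.mark_of("wrist",t): print(t,round(d["confidence"],2),d["at"],planez(m,d["at"],z))
```

```text
21.35 [ 0.53183695 -0.18618524  0.15988286] [-0.3586026  -0.48351145  0.02640208] 85.954700354594
tab_left_face 0.95 [217.5, 101.5] [ 0.59425614 -0.13353873]
tab_left_face 0.63 [82.7, 133.4] [ 0.53534412 -0.04179318]
tab_right_face 0.91 [290.4, 101.3] [ 0.61337642 -0.18545487]
cover 0.83 [254.2, 101.5] [ 0.60390316 -0.15971593]
```

View pics/w13c.png

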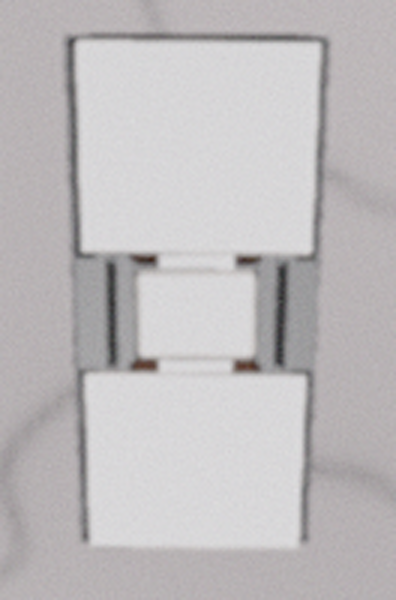

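View pics/p13.png

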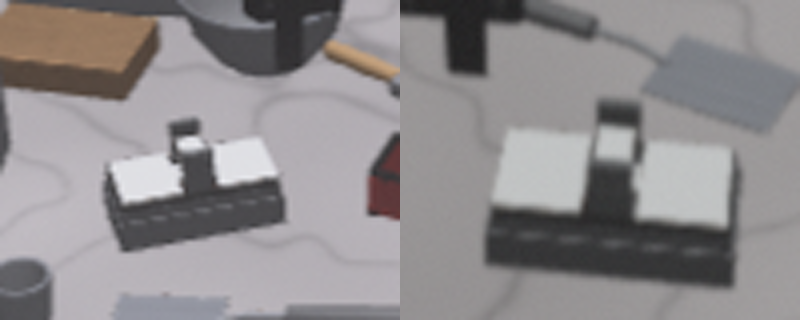

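Run:
```python
from h import *
import pickle
from scipy.optimize import least_squares
L,W=.136,.064
loc=np.array([(L/2,W/2),(L/2,-W/2),(-L/2,-W/2),(-L/2,W/2)])
def fit(m,uv,x0):
    def f(p):
        c,s=np.cos(p[2]),np.sin(p[2]); q=loc@np.array([[c,s],[-s,c]])+p[:2]
        return np.concatenate([proj(m,[*a,p[3]])-b for a,b in zip(q,uv)])
    o=least_squares(f,x0,x_scale=[.01,.01,.1,.01]); return o.x.round(4),o.fun.round(2)
def sub(im,box):
    x,y,w,h=box; g=im[y:y+h,x:x+w].min(axis=2); k=(cv2.resize(g,None,fx=4,fy=4,interpolation=cv2.INTER_CUBIC)>150).astype(np.uint8)
    c=cv2.convexHull(np.vstack([q for q in cv2.findContours(k,0,1)[0] if cv2.contourArea(q)>2000]))
    return k,c
m3,i3=pickle.load(open("w3.pkl","rb")); m13,i13,s=pickle.load(open("w13.pkl","rb"))
print(fit(m3,np.array([(211,4.7),(297.3,11.0),(281,182.7),(208,178.7)]),[.588,.14,0,.05]))
q=np.array([(76,40),(324,41),(299,546),(88,544)])/3+[190,0]
print(fit(m13,q,[.603,-.16,.35,.05]))
for n in ("scene","side"):
    im=cv2.imread(f"pics/{n}13.png"); cv2.imwrite(f"pics/{n}13b.png",cv2.resize(im,(800,600),interpolation=cv2.INTER_CUBIC))
```

```text
(array([ 0.5878,  0.1457, -0.0277,  0.0438]), array([ 0.96, -0.21, -0.96, -0.49, -0.65,  0.61,  0.65,  0.21]))
(array([ 0.6021, -0.1616,  0.3398,  0.0447]), array([ 0.25, -0.44, -0.43,  0.19, -0.14,  0.17,  0.35,  0.13]))
```

View pics/scene13b.png

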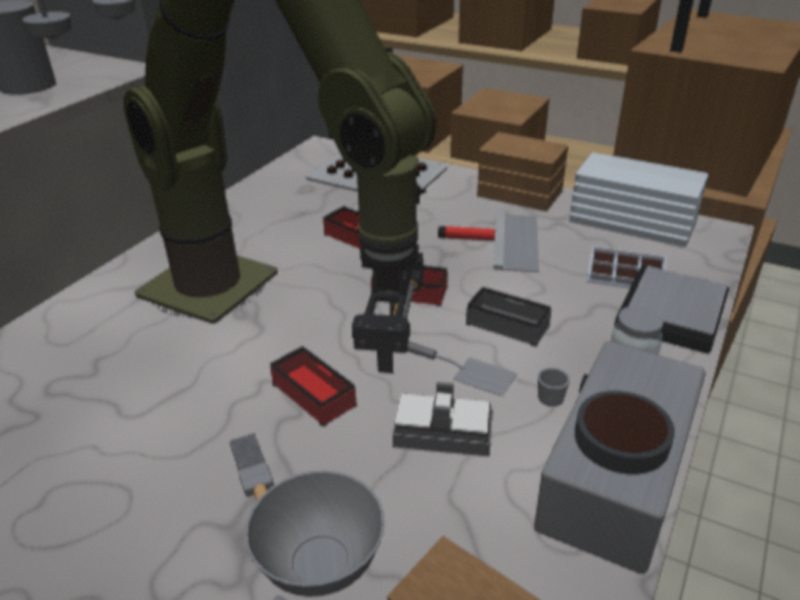

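View pics/side13b.png

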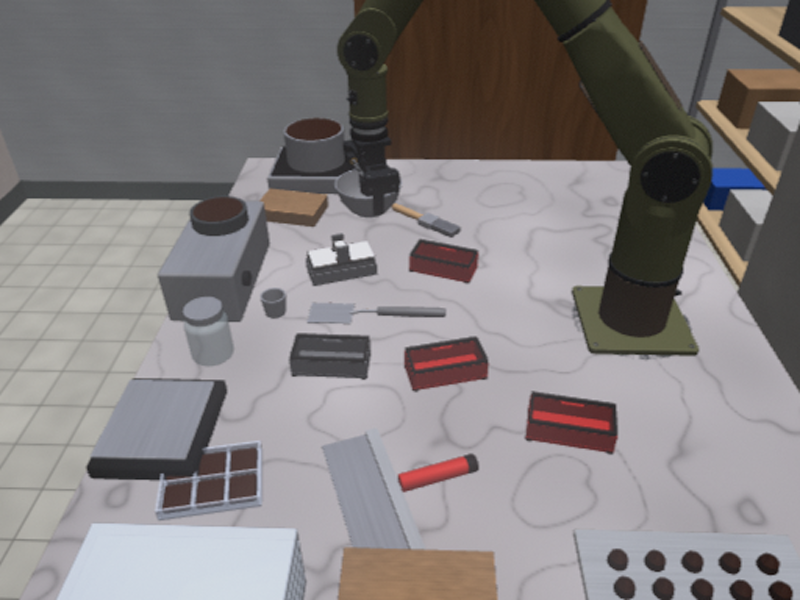

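The cover sits flat at the expected latched height with both tabs fully out, the gripper is well clear, and the surrounding things look unmoved. Handing in.

Run:
```python
from plant import r
print(r.finish_job())
```

```text
the job is handed in; nothing more can be done
None
```

The cover is now on the praline carrier. By the last camera and force checks it is latched flat, and I handed the job in at about 21.5 s of the 58 s.

- **Freeing the cover:** I squeezed both tabs to their stop (45 mm opening, grip set to 30 N). The cover then came up under its own weight only, about 2 N, so I never pulled at a caught cover.
- **Fitting it:** The seal was first felt at a tool height of about 57 mm, so the collar is near its lowest setting, about 0.8 mm up by my estimate. I pressed to about 11 N on the wrist. Then I opened the fingers in 1 mm steps while still pushing, which eased from about 10 N to 5.6 N as the grip slackened, before letting go and backing off.
- **Last checks:**
  - The contact force is zero.
  - Both tabs are fully out and even either side of the block, about 58 mm over their faces.
  - The plate sits 0.9 mm higher than it did on the empty carrier, which matches the collar height, so the seal is held pressed in.
  - The other things look unmoved in the scene and side pictures.
- **Disagreements:** One wrist picture, taken while the arm was still settling, gave a sideways offset with the wrong sign. I measured again once it was still and corrected by 0.8 mm. I did not pull on the cover to test the latch, since the task forbids pulling at a caught cover.

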